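# Replace a suspect relay and show its contacts to the inspection camera

### The arm

A 6-joint arm with a two-finger parallel gripper is mounted at the origin on the work surface. World frame = base frame: x ahead of the robot, y to its left, z up, the work surface at z = 0. Lengths are in mm, angles in degrees, forces in N, time in s.
With the tool pointing down it reaches from about 375 to 825 mm from the base axis. Payload 5.5 kg.
Tool frame: the origin (TCP) lies at the very end of the fingers, on their centre line; the grasp point (between the pads) lies grasp_offset behind it (grasp_offset is the distance from the TCP to the grasp point, in mm); z points along the fingers, y is the line along which they close (so a half turn about z gives the same grasp; the last joint's range is limited). The gripper opens to 85 mm and grips with 20 to 120 N. Pads are 22 mm wide; open, the fingers measure 114 mm over their backs; the gripper's body (76 mm by 85 mm) begins 54 mm behind the grasp point. The pads swing forward as they close: fully open they stand 13 mm farther back than shut.
Start: joints at [67.437, 17.962, -2.699, 69.339, 0, 90], TCP at [230.216, 554.071, 231.299] pointing down, gripper open.
Joint ranges: [-152.73, 152.73], [-39.44, 99.34], [-58.76, 71.6], [-118.89, 123.64], [-81.53, 83.1], [-180, 180]. Speed limits (degrees/s): [136.94, 136.94, 172.46, 180, 180, 180].

### API

Orientations are given as [roll, pitch, yaw] about the fixed x, y, z axes, in that order (R = Rz(yaw) Ry(pitch) Rx(roll)).
In Python, from workcell import get_obs, get_image, close_job, grasp_offset gives the robot as it stands. The module is installed in compiled form; this text tells all that it offers.
- The arm moves only by the shell command python3 -m handwheel 'ROWS'. ROWS is JSON, one flat list of numbers, 7 for each row, row after row: the shift along the world's x, y, z in mm, then the turn, a rotation vector about the world's x, y, z in rad, then the opening, from -1 (shut) to 1 (fully open). In form: [x, y, z, ax, ay, az, claw, x, y, z, ax, ay, az, claw, ...]. A call has 1 to 20 rows; each row shifts and turns the commanded pose from where the row before left it; what a row does not reach is not made up. A row lasts 1/8 s, in which the tool goes at most 62.5 mm and 10.7 degrees, less where a joint would pass 70% of its speed; a pose out of reach is approached as far as the arm can. A call is refused whole if a number of a shift passes 62.5 or a number of a turn 0.188, either way. A call with a gripper value outside its range is refused whole. The fingers move at their own pace and stop on an object; the grip force is fixed at half the most. Time passes only in rows, so rows that do not move let the fingers close. It gives the time, the measured TCP pose, the force, the opening and the grip force at its end, in the units of the state.
- get_obs(): the state, without advancing time (a new reading comes with each control period).
- get_image(name): name is "side" or "top"; returns a dict with "image" (480x640x3 uint8, red, green, blue), "fx", "fy", "cx", "cy" (pixels), "k1" (the pictures are not rectified: a ray, as slopes to the right and down, at radius r is drawn at 1 + k1 r^2 times it, then the intrinsics apply), "R" (3x3) and "t" (3): a world point X has camera coordinates R X + t. Camera axes: x right, y down, z forward; pixel columns grow to the right and rows downward; lengths in mm; the calibration is good to about 2 mm. A picture is of the moment at which its call begins. There is no depth.
- close_job(): hands the job in; it is judged then, once.
The state is a dict: "t": time; "joints": joint angles; "joint_velocities": joint speeds; "joint_torque": joint torques, N m; "eef_pos": TCP position; "eef_rot": TCP orientation; "force": force on the tool from outside, world axes, zero at the start; "moment": the same for the moment, N m; "opening": opening from 0.0 (shut) to 1.0 (fully open); "grip_force": force on a finger pad.
Only numpy, scipy, OpenCV 4.12 (cv2) and the standard library are available. Lean on these libraries where they do the work, as an engineer would, in place of code of your own. Each camera call takes 0.05 s, during which the arm holds its last target. There are 200 camera calls.

### The job

Plug the spare relay from the plywood rack fully home into the empty socket of the open control unit and let go of it. Only then pull the suspect relay out of the other socket and hold it up to the inspection camera: its contact foot towards the lens, square to it and centred, the underside of the foot 70 mm straight out from the glass, and the relay's long side level across the picture. Finish while holding it there, still and in the gripper alone; do not touch the camera, and leave the other things where they are.

Things in the scene. Friction and masses are not known exactly. Their poses are not given: they have to be found in the camera images.
- spare: Spare relay, upright in one of the rack's two pockets: grey box cover 26 x 34 x 38 mm (x, y, z), black collar 27 x 35 x 6 mm under it, black plug foot 16 x 24 mm (x, y), 12 mm deep, below that; 56 mm tall in all, about 60 g. Origin: centre of the foot's underside (brass contacts); z up through the cover, y along the long side. Half a turn about z makes no difference.
- suspect: Suspect relay, the same make, shape and axes as the spare (origin: centre of the foot's underside; foot z = 0 to 12 mm, collar 12 to 18, cover 18 to 56). At the start it is plugged into one of the unit's two sockets; only the fit of its foot holds it and it lifts straight up.
- suspect_top (a point): Centre of the suspect relay's top face, 56 mm above its origin along its z.
- socket_empty: The empty one of two like black sockets: fixed upright block 46 x 54 x 26 mm (x, y, z), rectangular hole 18 x 26 mm (x, y), 16 mm deep, chamfered, mouth on top. Origin: centre of its underside, 6 mm above the bench. A relay fully home has its collar on the socket's top, its origin 14 mm above this one and its y along this y (either way round).
- socket_empty_mouth (a point): Centre of the mouth of the empty socket's hole, on its top face, 32 mm above the bench.
- socket_full: The other socket, identical, holding the suspect relay at the start. The two stand 80 mm apart along their y, on the open unit's aluminium base plate, 150 x 210 x 6 mm, whose other parts reach at most 24 mm above the bench. Origin: centre of the socket's underside.
- rack: Plywood rack 70 x 140 x 24 mm (x, y, z), fixed on the bench on the right, with two pockets 38 mm either side of its middle along y; the feet of what stands in it hang 12 mm deep, collars on its top. Origin: centre of its underside.
- camera: Inspection camera's fixed stand, on the left: steel base 110 x 100 x 12 mm, two aluminium cheeks up to 97 mm above the bench carrying the head. Origin: on the bench, 10 mm in front of the base's middle; it faces its own -x, roughly the robot.
- camera_head: Camera head fixed on the stand: white box and barrel within 90 mm behind the glass, white ring 60 mm across round the lens. It looks up and towards the robot, 0.5 rad off vertical. Origin: centre of the lens glass, flush with the ring's face, 130 mm above the bench; z: viewing axis, out of the glass; y: level, across the picture.
- timer: Bystander, loose: a round black plug-in timer 36 mm across, 42 mm tall over all with a small metal knob on top and the same foot as the relays, standing in the other rack pocket. Origin: centre of its foot's underside.
- cover: Bystander, loose: small grey plastic block 12 x 36 x 10 mm, lying loose at one corner of the unit's base plate. Origin: centre of its underside.
- screwdriver: Bystander, loose: screwdriver 170 mm long lying on the bench near the robot. Origin: underside, mid-length.
- spool: Bystander, loose: bare metal wire spool 54 mm across, 40 mm tall, standing on the far right of the mat. Origin: centre of its underside.
- flux: Bystander, loose: white plastic bottle 40 mm across, 90 mm tall, standing beyond the unit. Origin: centre of its underside.
- objective: Bystander, loose: dark metal microscope objective 48 mm across, 55 mm tall, standing on the near left of the mat. Origin: centre of its underside.
Mind the look-alikes: they are no part of the job. Leave any purple or red look-alike of the spare alone.

How it is judged:
By the outcome, as a careful person would: the job done as asked, in the order asked, and still so for the second after the job is handed in, while the arm keeps its last pose, push and grip.
It also fails if it takes over 54 s, if anything falls off the work surface, if the arm or the gripper's body presses on something with over 40 N, if the wrist force passes 120 N, or if a joint passes its speed limit or range.

## Working session

There is one attempt and no reset: what is moved stays moved. The work goes in short steps, Python scripts to look and compute and a shell command to move; the robot and the scene stay as the last step left them, time stands still between calls to the robot, and variables do not carry over. Pictures are saved under pics/ and viewed, at most 10 in all, crops included, and the job is handed in when it is done.

```bash
mkdir -p pics; python3 - <<'E'
from workcell import get_obs,get_image,grasp_offset
import cv2,pickle
print(grasp_offset);print(get_obs())
d={n:get_image(n) for n in("side","top")}
pickle.dump(d,open('im0.pkl','wb'))
for n in d:
    cv2.imwrite(f'pics/{n}0.png',d[n]['image'][:,:,::-1]); print({k:v for k,v in d[n].items() if k!='image'})
E
```

```text
18.700000000000003
{'t': 0.0, 'joints': array([ 6.74374622e+01,  1.80017266e+01, -2.75457083e+00,  6.93402656e+01,
       -7.53994450e-04,  9.00007906e+01]), 'joint_velocities': array([ 0.04375357,  0.04422422, -0.03379886,  0.11204015, -0.03049466,
       -0.07773228]), 'joint_torque': array([-1.53875688e-03, -5.39593112e+01,  3.39748907e+01,  1.90495391e-02,
       -3.35966297e-05,  1.94958784e-05]), 'eef_pos': array([229.99510313, 553.53626183, 230.45773609]), 'eef_rot': array([-1.79903437e+02,  7.55325747e-04,  1.57436673e+02]), 'force': array([-0.58527636, -0.97228749,  0.30636827]), 'moment': array([0.01097209, 0.03123887, 0.00739031]), 'grip_force': 0.0, 'opening': 0.999933165929784}
{'fx': 469.2732431196668, 'fy': 469.2732431196668, 'cx': 327.20240549978536, 'cy': 241.26586331360227, 'k1': -0.0024252178068491434, 'R': array([[-0.97131489, -0.23779372,  0.00124056],
       [-0.12636153,  0.51171491, -0.8498121 ],
       [ 0.20144517, -0.82559191, -0.52708429]]), 't': array([546.60403779, 155.00428147, 915.93162307])}
{'fx': 481.0903192962194, 'fy': 481.0903192962194, 'cx': 323.2378420667383, 'cy': 241.4613457821819, 'k1': -0.023830664697928966, 'R': array([[ 0.02823549, -0.9995979 , -0.00260767],
       [-0.98253802, -0.02727346, -0.18405218],
       [ 0.18390705,  0.00775894, -0.98291301]]), 't': array([  -3.40314064,  548.65732498, 1088.67802377])}
```

View pics/top0.png

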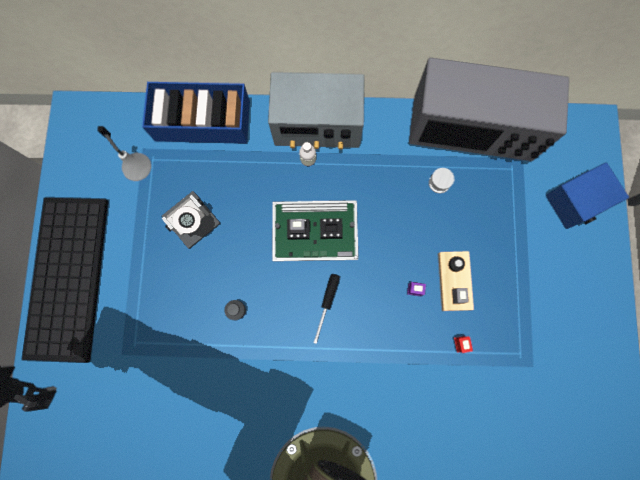

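View pics/side0.png

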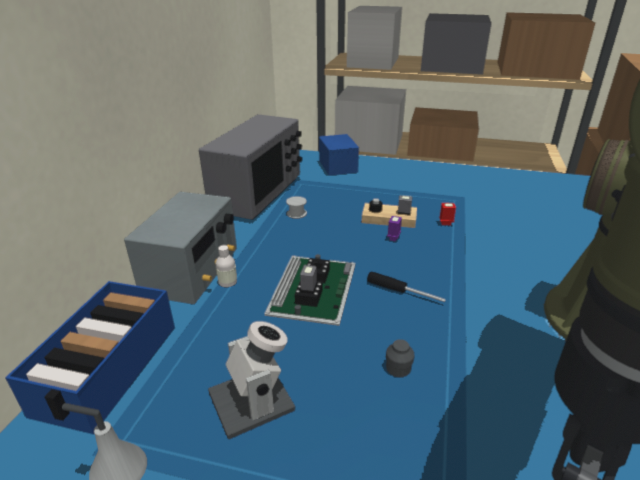

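The top view shows the unit at about (315,230). The grey relay at (298,227) is in the left socket and the empty socket is at (332,228). The rack is at (457,281), with a black round timer at (457,264) and a grey box at (460,296). The camera lens is at (187,219). The side view shows the same layout.

Candidates for the spare: purple (417,289), red (463,344), and the grey box in the rack (460,296). The grey one fits, since it is grey and stands upright in a rack pocket. I'll confirm it in an enlarged crop.

```bash
python3 - <<'E'
import cv2,pickle,numpy as np
d=pickle.load(open('im0.pkl','rb'))
t=d['top']['image'][:,:,::-1];s=d['side']['image'][:,:,::-1]
def c(i,x,y,w,h,k): return cv2.resize(i[y:y+h,x:x+w],None,fx=k,fy=k,interpolation=cv2.INTER_NEAREST)
a=np.hstack([c(t,268,195,100,75,4),c(t,405,240,100,75,4)])
b=np.hstack([c(s,262,240,100,75,4),c(s,355,180,100,75,4)])
cv2.imwrite('pics/crop0.png',np.vstack([a,b]))
a=np.hstack([c(t,155,180,80,80,5),c(s,205,315,80,80,5)])
cv2.imwrite('pics/cam0.png',a)
E
```

```text
(no output)
```

View pics/crop0.png

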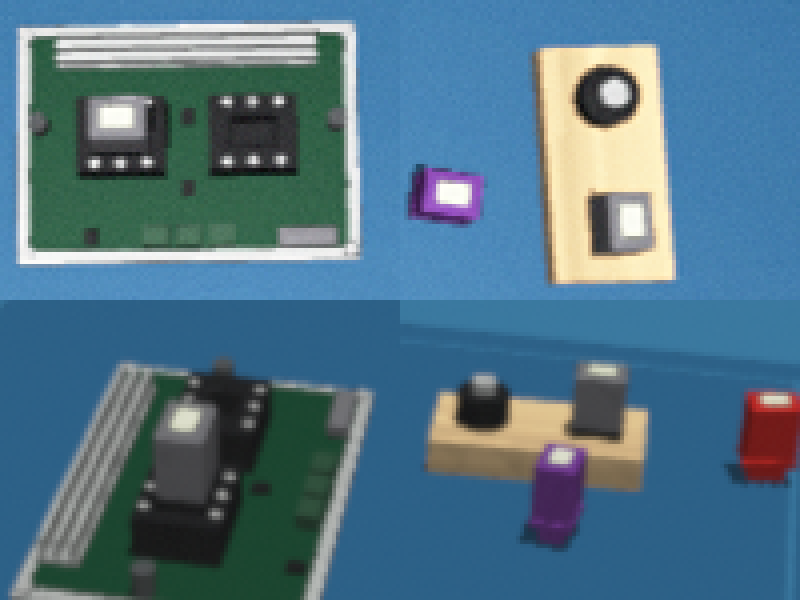

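View pics/cam0.png

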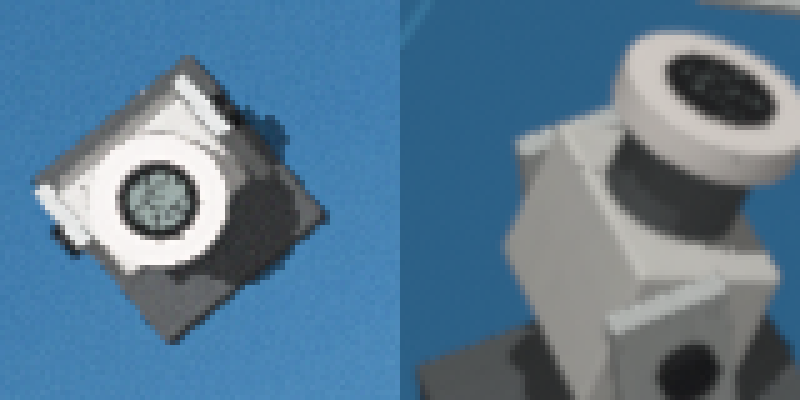

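The crop confirms the spare is the grey box in the rack pocket at top (460,296), side (405,205). Purple and red both stand on the bench. Its long side runs roughly along world x, while the sockets' and suspect's long side runs along world y. Next I'll measure.

```bash
cat > h.py <<'E'
import numpy as np,cv2,pickle
def ray(c,p):
    u=np.array([[(p[0]-c['cx'])/c['fx'],(p[1]-c['cy'])/c['fy']]])[0]; s=u.copy()
    for _ in range(10): s=u/(1+c['k1']*(s@s))
    R=c['R']; return -R.T@c['t'], R.T@np.array([s[0],s[1],1])
def plane(c,p,z):
    o,d=ray(c,p); return o+d*(z-o[2])/d[2]
def tri(c1,p1,c2,p2):
    A=[];b=[]
    for c,p in((c1,p1),(c2,p2)):
        o,d=ray(c,p); d=d/np.linalg.norm(d); M=np.eye(3)-np.outer(d,d); A.append(M);b.append(M@o)
    X=np.linalg.lstsq(np.vstack(A),np.hstack(b),rcond=None)[0]
    return X,np.linalg.norm(np.vstack(A)@X-np.hstack(b))
def proj(c,X):
    q=c['R']@np.asarray(X)+c['t']; s=q[:2]/q[2]; s=s*(1+c['k1']*s@s); return s*c['fx']+[c['cx'],c['cy']]
K=8
def blobs(im,box,f,amin=3):
    "components of mask f(hsv,rgb) in box x,y,w,h; returns [(centroid px, area px, contour px)]"
    x,y,w,h=box; r=cv2.resize(im[y:y+h,x:x+w],None,fx=K,fy=K,interpolation=cv2.INTER_CUBIC)
    m=f(cv2.cvtColor(r,cv2.COLOR_RGB2HSV).astype(int),r.astype(int)).astype(np.uint8)
    out=[]
    for c in cv2.findContours(m,cv2.RETR_EXTERNAL,cv2.CHAIN_APPROX_NONE)[0]:
        M=cv2.moments(c)
        if M['m00']<amin*K*K: continue
        g=lambda q:(np.asarray(q)+.5)/K-.5+[x,y]
        out.append((g([M['m10']/M['m00'],M['m01']/M['m00']]),M['m00']/K/K,g(c[:,0].astype(float))))
    return sorted(out,key=lambda o:-o[1])
E
python3 - <<'E'
from h import *
d=pickle.load(open('im0.pkl','rb'));T,S=d['top'],d['side']
np.set_printoptions(precision=2,suppress=True)
white=lambda h,r:(r.min(2)>170)
B={'spare':((450,286,22,18),(395,193,20,14)),'susp':((288,217,20,16),(300,262,18,16))}
P={}
for n,(bt,bs) in B.items():
    a=blobs(T['image'],bt,white)[0];b=blobs(S['image'],bs,white)[0]
    X,e=tri(T,a[0],S,b[0]); r=cv2.minAreaRect(a[2].astype(np.float32))
    print(n,a[0],a[1],b[0],b[1],X,e,r[1],r[2])
    q=[plane(T,p,X[2])[:2] for p in cv2.boxPoints(r)]; print('  edges',[(np.linalg.norm(q[i]-q[i-1]),np.degrees(np.arctan2(*(q[i]-q[i-1])[::-1]))) for i in range(2)])
# empty-socket pins
for nm,c,bx in(('T',T,(320,214,25,28)),('S',S,(305,258,30,32))):
    for th in (150,):
        bl=blobs(c['image'],bx,lambda h,r:r.min(2)>th,0.5); print(nm,[(b[0],round(b[1],1)) for b in bl])
# plate, wood
wood=lambda h,r:(h[:,:,0]>8)&(h[:,:,0]<32)&(h[:,:,1]>40)&(r[:,:,0]>110)
def rect(n,c,bx,f,z):
    b=blobs(c['image'],bx,f)[0]; hull=cv2.convexHull(b[2].astype(np.float32))[:,0]
    w=np.array([plane(c,p,z)[:2] for p in hull],np.float32); r=cv2.minAreaRect(w); print(n,r)
rect('plate',T,(265,195,100,72),lambda h,r:~((h[:,:,0]>95)&(h[:,:,0]<125)&(h[:,:,1]>90)),6)
rect('rack',T,(430,245,50,72),wood,24)
# lens: dark disc
for nm,c,bx in(('T',T,(175,208,26,26)),('S',S,(250,322,40,24))):
    for b in blobs(c['image'],bx,lambda h,r:r.max(2)<(215 if nm=='T' else 130),40)[:2]: print('lens',nm,b[0],b[1],cv2.fitEllipse(b[2].astype(np.float32)))
for nm,c,bx in(('T',T,(165,198,45,45)),('S',S,(240,318,50,38))):
    for b in blobs(c['image'],bx,lambda h,r:(r.min(2)>195),40)[:1]: print('ring',nm,b[0],b[1],cv2.fitEllipse(cv2.convexHull(b[2].astype(np.float32))))
E
```

```text
spare [463.5  292.59] 111.734375 [405.4  197.04] 9.0859375 [ 432.2  -313.17   66.24] 4.3678868153268775 (17.875, 21.875) 90.0
  edges [(np.float64(40.904911484338434), np.float64(-1.0726254739925751)), (np.float64(50.4720858030453), np.float64(-88.46800398768688))]
susp [296.62 223.79] 57.59375 [307.9  269.41] 26.09375 [584.09  75.05  75.  ] 0.22060840297279005 (6.5, 9.75) 90.0
  edges [(np.float64(15.549519501679427), np.float64(2.316198870409384)), (np.float64(22.79873240968362), np.float64(-88.42358949700285))]
T [(array([330.87, 234.57]), 4.0), (array([324.35, 234.83]), 3.9), (array([337.24, 219.7 ]), 3.8), (array([337.71, 234.47]), 3.8), (array([324.24, 219.89]), 3.4), (array([330.66, 219.77]), 3.0)]
S [(array([307.94, 269.36]), 34.1)]
plate ((585.5047607421875, 34.61962127685547), (152.74264526367188, 212.95761108398438), 2.531135320663452)
rack ((467.6829833984375, -306.6432189941406), (140.45472717285156, 74.17514038085938), 2.9671883583068848)
lens T [186.22 219.68] 222.0 ((186.22653198242188, 219.68899536132812), (16.512203216552734, 17.160276412963867), 102.24070739746094)
lens T [196.46 223.98] 95.5234375 ((189.01840209960938, 219.56533813476562), (24.927398681640625, 30.06334114074707), 169.81045532226562)
lens S [268.72 332.65] 218.0546875 ((268.719482421875, 332.6556396484375), (11.679956436157227, 23.801424026489258), 114.9065170288086)
ring T [184.49 218.45] 722.296875 ((182.08297729492188, 215.6484375), (35.36774444580078, 37.78398895263672), 130.79043579101562)
```

```bash
python3 - <<'E'
from h import *
d=pickle.load(open('im0.pkl','rb'));T,S=d['top'],d['side']
np.set_printoptions(precision=2,suppress=True)
for th in(190,205):
    f=lambda h,r:(r.min(2)>th)&(r.max(2)-r.min(2)<32)
    a=blobs(T['image'],(454,284,16,18),f);b=blobs(S['image'],(395,193,20,14),lambda h,r:r.min(2)>150)
    print([(x[0],x[1]) for x in a],[(x[0],x[1]) for x in b]); X,e=tri(T,a[0][0],S,b[0][0]); print('spare',X,e)
    r=cv2.minAreaRect(a[0][2].astype(np.float32)); print(r)
# grey cover top face of the spare
print('lens',tri(T,(186.22,219.68),S,(268.72,332.65)))
print('mouth32',plane(T,(330.8,227.2),32))
bl=blobs(S['image'],(308,255,30,60),lambda h,r:r.min(2)>115,0.4); print([(b[0],round(b[1],1)) for b in bl])
for p in [(330.87,234.57),(324.35,234.83),(337.71,234.47),(337.24,219.7),(324.24,219.89),(330.66,219.77)]:
    X=plane(T,p,32); print(p,X,proj(S,X))
# camera base edges, top view
bg=lambda h,r:~((h[:,:,0]>95)&(h[:,:,0]<125)&(h[:,:,1]>110))
b=blobs(T['image'],(155,180,80,80),bg)[0]
r=cv2.approxPolyDP(cv2.convexHull(b[2].astype(np.float32)),1.5,True)[:,0]
for p in r: print('base',p,plane(T,p,12)[:2])
E
```

```text
[(array([462.54, 294.56]), 46.8984375)] [(array([405.27, 197.03]), 15.390625)]
spare [ 429.98 -310.57   67.32] 0.9438142874650547
((462.625, 294.5), (8.125, 6.375), 90.0)
[(array([462.55, 294.58]), 40.7578125)] [(array([405.27, 197.03]), 15.390625)]
spare [ 429.95 -310.6    67.31] 0.9041586189139795
((462.625, 294.5), (7.625, 5.875), 90.0)
lens (array([575.05, 318.34, 127.8 ]), np.float64(0.06376282729968287))
mouth32 [587.72  -5.21  32.  ]
[(array([309.72, 268.99]), 33.9), (array([334.14, 260.83]), 5.9), (array([317.09, 288.28]), 2.6), (array([315.39, 293.03]), 2.5), (array([319.02, 283.72]), 1.9), (array([323.67, 270.45]), 1.6), (array([325.07, 266.01]), 1.4), (array([310.04, 260.02]), 1.2), (array([326.54, 261.94]), 1.1), (array([307.89, 257.83]), 0.6)]
(330.87, 234.57) [569.52  -5.84  32.  ] [324.83 265.62]
(324.35, 234.83) [568.44   9.88  32.  ] [323.54 269.75]
(337.71, 234.47) [570.22 -22.35  32.  ] [326.34 261.41]
(337.24, 219.7) [606.79 -20.38  32.  ] [310.07 259.67]
(324.24, 219.89) [605.44  11.18  32.  ] [306.76 267.71]
(330.66, 219.77) [606.17  -4.4   32.  ] [308.39 263.69]
base [192.31 190.56] [676.52 344.13]
base [219.44 223.19] [594.65 270.16]
base [188.06 248.06] [530.17 343.02]
base [166.19 227.81] [579.37 401.43]
base [161.06 217.81] [604.36 416.49]
base [161.81 214.56] [612.7  415.37]
```

```bash
python3 -m handwheel '[22,-45.4,0,0,0,0.0446,1, 22,-45.4,0,0,0,0.0446,1, 22,-45.4,0,0,0,0.0446,1, 22,-45.4,0,0,0,0.0446,1, 22,-45.4,0,0,0,0.0446,1, 22,-45.4,0,0,0,0.0446,1, 22,-45.4,0,0,0,0.0446,1, 22,-45.4,0,0,0,0.0446,1, 22,-45.4,0,0,0,0.0446,1, 22,-45.4,0,0,0,0.0446,1]'; python3 -c "
from workcell import get_obs;print(get_obs()['joints'])"
```

```text
t: 1.35
eef_pos: [450.5, 98.5, 231.1]
eef_rot: [180.0, -0.0, -176.9]
force: [0.8, 0.7, -0.8]
opening: 0.998
grip_force: 0.0
[ 1.23235903e+01  3.03058954e+00 -2.08929453e+01  6.60852609e+01
  5.72341997e-03  9.24805934e+00]
```

```bash
python3 -m handwheel '[-2.5,-51.3,-10.2,0,0,0,1, -2.5,-51.3,-10.2,0,0,0,1, -2.5,-51.3,-10.2,0,0,0,1, -2.5,-51.3,-10.2,0,0,0,1, -2.5,-51.3,-10.2,0,0,0,1, -2.5,-51.3,-10.2,0,0,0,1, -2.5,-51.3,-10.2,0,0,0,1, -2.5,-51.3,-10.2,0,0,0,1, 0,0,0,0,0,0,1, 0,0,0,0,0,0,1]'; python3 - <<'E'
from workcell import get_image
import cv2,numpy as np
t=get_image('top')['image'];s=get_image('side')['image']
c=lambda i,x,y:cv2.resize(i[y:y+120,x:x+80],None,fx=5,fy=5,interpolation=cv2.INTER_NEAREST)
cv2.imwrite('pics/pre.png',np.hstack([c(t,420,230),c(s,365,130)])[:,:,::-1])
E
```

```text
t: 2.6
eef_pos: [429.7, -309.8, 149.2]
eef_rot: [179.9, -0.1, -177.0]
force: [0.5, 0.5, -0.1]
opening: 1.0
grip_force: 0.0
```

View pics/pre.png

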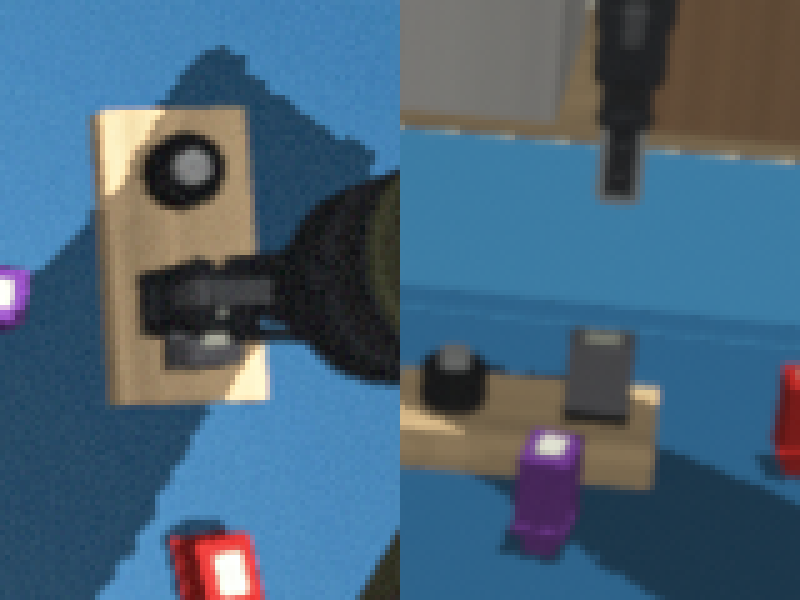

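Top crop: the gripper stands over the grey spare, and its fingers straddle it along y, clear of the timer and purple. Side crop: the finger is in line above the relay. I'll descend and grip.

```bash
python3 -m handwheel '[0,0,-40,0,0,0,1, 0,0,-40,0,0,0,1, 0,0,-20,0,0,0,1, 0,0,-13,0,0,0,1, 0,0,0,0,0,0,1]'; python3 -m handwheel '[0,0,0,0,0,0,0.2, 0,0,0,0,0,0,-1, 0,0,0,0,0,0,-1, 0,0,0,0,0,0,-1, 0,0,0,0,0,0,-1, 0,0,0,0,0,0,-1]'
```

```text
t: 3.32
eef_pos: [430.1, -309.4, 36.4]
eef_rot: [180.0, -0.0, -176.9]
force: [0.1, 0.4, 0.4]
opening: 0.995
grip_force: 0.0
t: 4.08
eef_pos: [430.6, -309.3, 37.4]
eef_rot: [179.9, 0.1, -177.0]
force: [-0.3, 5.0, 6.2]
opening: 0.292
grip_force: 59.0
```

```bash
python3 -m handwheel '[0,0,15,0,0,0,-1, 0,0,25,0,0,0,-1, 0,0,30,0,0,0,-1, 0,0,30,0,0,0,-1, 0,0,0,0,0,0,-1]'; python3 -m handwheel '[13.1,25.4,0,0,0,-0.1315,-1, 13.1,25.4,0,0,0,-0.1315,-1, 13.1,25.4,0,0,0,-0.1315,-1, 13.1,25.4,0,0,0,-0.1315,-1, 13.1,25.4,0,0,0,-0.1315,-1, 13.1,25.4,0,0,0,-0.1315,-1, 13.1,25.4,0,0,0,-0.1315,-1, 13.1,25.4,0,0,0,-0.1315,-1, 13.1,25.4,0,0,0,-0.1315,-1, 13.1,25.4,0,0,0,-0.1315,-1, 13.1,25.4,0,0,0,-0.1315,-1, 13.1,25.4,0,0,0,-0.1315,-1, 0,0,0,0,0,0,-1, 0,0,-50,0,0,0,-1, 0,0,-18,0,0,0,-1, 0,0,0,0,0,0,-1,0,0,0,0,0,0,-1]'; python3 - <<'E'
from workcell import get_image
import cv2,numpy as np,pickle
d={n:get_image(n) for n in('top','side')}; pickle.dump(d,open('im1.pkl','wb'))
t=d['top']['image'];s=d['side']['image']
c=lambda i,x,y:cv2.resize(i[y:y+120,x:x+80],None,fx=5,fy=5,interpolation=cv2.INTER_NEAREST)
cv2.imwrite('pics/over.png',np.hstack([c(t,285,180),c(s,280,195)])[:,:,::-1])
E
```

```text
t: 4.7
eef_pos: [432.0, -311.9, 140.0]
eef_rot: [-179.8, 0.2, -177.0]
force: [-0.3, 0.3, -0.8]
opening: 0.291
grip_force: 59.0
t: 6.82
eef_pos: [588.2, -5.9, 70.0]
eef_rot: [179.9, 0.0, 92.6]
force: [-0.4, -0.3, -1.2]
opening: 0.295
grip_force: 59.1
```

View pics/over.png

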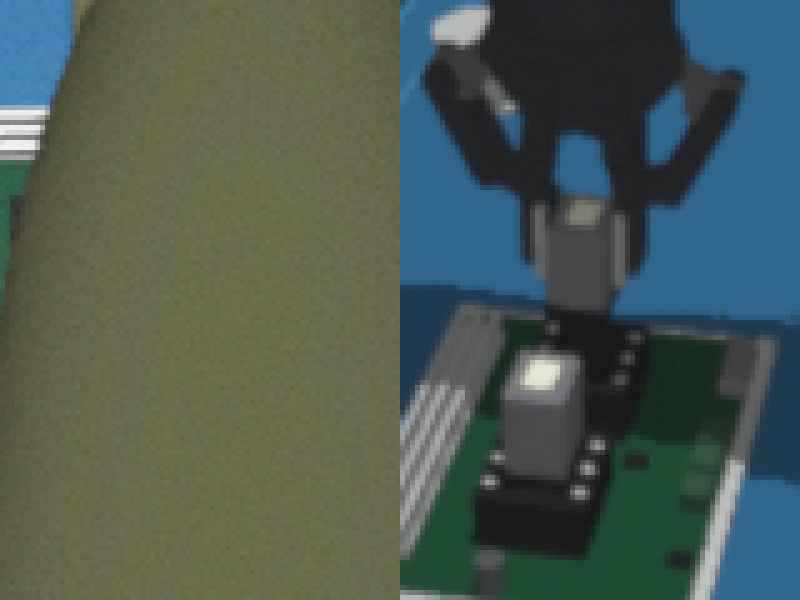

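```bash
python3 - <<'E'
from h import *
np.set_printoptions(precision=2,suppress=True)
d=pickle.load(open('im1.pkl','rb'));S=d['side']
f=lambda h,r:(r.min(2)>100)&(r[:,:,0]-r[:,:,2]>5)
bl=blobs(S['image'],(388,233,16,10) if 0 else (310,232,16,10),f,2); print([(b[0],b[1]) for b in bl])
bs=blobs(S['image'],(300,262,18,16),lambda h,r:r.min(2)>170)[0]; print('susp',bs[0],plane(S,bs[0],75))
for z in (99,100,101): print(plane(S,bl[0][0],z))
E
```

```text
[(array([316.24, 237.22]), 19.0859375)]
susp [307.86 269.41] [584.02  75.09  75.  ]
[589.08  -9.73  99.  ]
[588.64  -8.15 100.  ]
[588.21  -6.56 101.  ]
```

```bash
python3 -m handwheel '[0,0,-9,0,0,0,-1, 0,0,-2,0,0,0,-1, 0,0,-2,0,0,0,-1,0,0,-1,0,0,0,-1,0,0,0,0,0,0,-1]';python3 -m handwheel '[0,0,-1,0,0,0,-1, 0,0,-1,0,0,0,-1,0,0,0,0,0,0,-1]'
```

```text
t: 7.55
eef_pos: [587.3, -5.5, 56.8]
eef_rot: [180.0, 0.0, 92.6]
force: [-7.9, 0.3, 17.4]
opening: 0.292
grip_force: 61.7
t: 7.92
eef_pos: [587.8, -5.2, 56.4]
eef_rot: [179.9, -0.0, 92.6]
force: [-9.0, 1.4, 29.6]
opening: 0.293
grip_force: 63.5
```

```bash
python3 -m handwheel '[0,0,2,0,0,0,-1, -1.2,0,0,0,0,0,-1, 0,0,0,0,0,0,-1]';python3 -m handwheel '[0,0,-1,0,0,0,-1, 0,0,-1,0,0,0,-1,0,0,0,0,0,0,-1]'
```

```text
t: 8.3
eef_pos: [587.5, -5.2, 56.8]
eef_rot: [179.8, -0.0, 92.6]
force: [-2.8, 0.4, 13.0]
opening: 0.297
grip_force: 61.1
t: 8.68
eef_pos: [587.6, -5.2, 56.4]
eef_rot: [179.8, -0.0, 92.6]
force: [-7.7, 1.4, 27.0]
opening: 0.295
grip_force: 63.3
```

```bash
python3 -m handwheel '[0,0,4,0,0,0,-1, -0.5,2,0,0,0,0,-1, 0,0,0,0,0,0,-1]';python3 -m handwheel '[0,0,-2,0,0,0,-1, 0,0,-1,0,0,0,-1,0,0,-1,0,0,0,-1,0,0,0,0,0,0,-1]'
```

```text
t: 9.05
eef_pos: [586.2, -3.4, 56.5]
eef_rot: [180.0, -0.0, 92.6]
force: [1.3, -0.4, 0.3]
opening: 0.29
grip_force: 59.3
t: 9.55
eef_pos: [586.2, -3.5, 52.6]
eef_rot: [180.0, -0.0, 92.6]
force: [4.0, 0.4, -2.2]
opening: 0.295
grip_force: 59.3
```

```bash
python3 -m handwheel '[0.4,0,-2,0,0,0,-1, 0,0,-2,0,0,0,-1,0,0,-2,0,0,0,-1,0,0,0,0,0,0,-1]';python3 -m handwheel '[0,0,-1,0,0,0,-1, 0,0,-1,0,0,0,-1,0,0,-1,0,0,0,-1,0,0,0,0,0,0,-1]'
```

```text
t: 10.05
eef_pos: [586.2, -3.5, 46.5]
eef_rot: [180.0, -0.0, 92.6]
force: [4.1, 0.8, -1.6]
opening: 0.295
grip_force: 59.4
t: 10.55
eef_pos: [586.3, -3.5, 45.1]
eef_rot: [180.0, -0.0, 92.6]
force: [-1.0, 0.8, 12.4]
opening: 0.295
grip_force: 61.1
```

```bash
python3 -m handwheel '[0,0,-1.2,0,0,0,-1, 0,0,0,0,0,0,-1,0,0,1.2,0,0,0,-1,0,0,1.2,0,0,0,-1, 0,0,0,0,0,0,1, 0,0,0,0,0,0,1, 0,0,0,0,0,0,1, 0,0,0,0,0,0,1]';python3 -m handwheel '[0,0,10,0,0,0,1, 0,0,30,0,0,0,1, 0,0,40,0,0,0,1, 0,0,20,0,0,0,1, 0,0,0,0,0,0,1]'; python3 - <<'E'
from h import *
from workcell import get_image
np.set_printoptions(precision=2,suppress=True)
S=get_image('side'); s=S['image']
for th in(110,130):
    for b in blobs(s,(295,235,45,45),lambda h,r:(r.min(2)>th),4): print(th,b[0],b[1],plane(S,b[0],75))
cv2.imwrite('pics/rel.png',cv2.resize(s[195:315,260:380],None,fx=5,fy=5)[:,:,::-1])
E
```

```text
t: 11.55
eef_pos: [585.7, -3.6, 44.6]
eef_rot: [-180.0, 0.0, 92.6]
force: [0.1, -0.3, 0.1]
opening: 0.999
grip_force: 0.0
t: 12.18
eef_pos: [587.8, -3.5, 147.3]
eef_rot: [179.8, 0.0, 92.6]
force: [1.4, 0.5, -0.5]
opening: 1.001
grip_force: 0.0
110 [307.98 270.11] 97.359375 [583.13  77.34  75.  ]
110 [316.84 247.96] 10.5234375 [586.93  -5.57  75.  ]
130 [307.78 269.39] 52.78125 [584.19  75.07  75.  ]
```

View pics/rel.png

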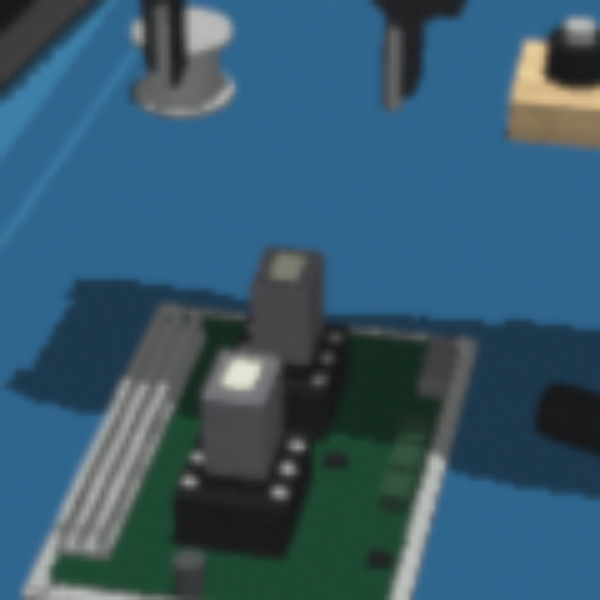

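Side crop: the spare is seated at side (317,248), at the same height as the suspect (308,269), with its collar on the socket and the gripper clear. Now the suspect.

```bash
python3 -m handwheel '[-1.7,40,0,0,0,0,1, -1.8,39.2,0,0,0,0,1, 0,0,0,0,0,0,1, 0,0,-40,0,0,0,1, 0,0,-40,0,0,0,1, 0,0,-19.4,0,0,0,1, 0,0,0,0,0,0,1]';python3 -m handwheel '[0,0,0,0,0,0,0.2, 0,0,0,0,0,0,-1, 0,0,0,0,0,0,-1, 0,0,0,0,0,0,-1, 0,0,0,0,0,0,-1, 0,0,0,0,0,0,-1]'
```

```text
t: 13.1
eef_pos: [580.1, 74.6, 42.9]
eef_rot: [-179.7, 0.0, 92.5]
force: [-0.1, -0.5, 0.9]
opening: 0.999
grip_force: 0.0
t: 13.85
eef_pos: [583.4, 75.8, 46.5]
eef_rot: [179.9, -0.0, 92.6]
force: [-0.7, -0.1, 5.6]
opening: 0.297
grip_force: 59.6
```

```bash
python3 -m handwheel '[0,0,0,0,0,0,-1]'; python3 -m handwheel '[0,0,5,0,0,0,-1, 0,0,8,0,0,0,-1, 0,0,12,0,0,0,-1, 0,0,30,0,0,0,-1, 0,0,45,0,0,0,-1, 0,0,50,0,0,0,-1, 0,0,30,0,0,0,-1, 0,0,0,0,0,0,-1, 0,0,0,0,0,0,-1]'; python3 - <<'E'
from h import *
from workcell import get_image
np.set_printoptions(precision=2,suppress=True)
S=get_image('side');T=get_image('top')
for b in blobs(S['image'],(295,235,45,45),lambda h,r:(r.min(2)>110),2): print(b[0],b[1],plane(S,b[0],75))
from scipy.spatial.transform import Rotation as R
p=np.radians(41.9); a=np.array([-np.sin(.5)*np.cos(p),-np.sin(.5)*np.sin(p),np.cos(.5)])
L=plane(T,(186.22,219.68),130); print('lens z130',L, plane(S,(268.72,332.65),130))
yc=np.array([-np.sin(p),np.cos(p),0]); xc=np.cross(yc,a)
tz=-a; ty=xc; tx=np.cross(ty,tz); M=np.c_[tx,ty,tz]
cur=R.from_euler('xyz',[180,0,92.6],degrees=True)
rv=(R.from_matrix(M)*cur.inv()).as_rotvec(); print('rv',rv,'euler',R.from_matrix(M).as_euler('xyz',degrees=True), 'axis',a)
for off in(25.5,26.5):
  print('tcp', L+(70+off)*a)
E
```

```text
t: 13.98
eef_pos: [583.4, 75.8, 46.5]
eef_rot: [179.9, -0.0, 92.6]
force: [0.2, -1.2, 6.6]
opening: 0.295
grip_force: 59.6
t: 15.1
eef_pos: [581.8, 75.6, 224.7]
eef_rot: [-179.9, 0.0, 92.6]
force: [-0.4, -0.3, -1.3]
opening: 0.289
grip_force: 59.5
[298.66 258.54] 37.6015625 [612.89  42.4   75.  ]
[334.94 260.92] 11.59375 [538.5  33.   75. ]
[316.86 247.92] 11.578125 [586.91  -5.73  75.  ]
[298.15 264.84] 5.3984375 [607.33  64.44  75.  ]
lens z130 [574.6  317.69 130.  ] [574.06 320.55 130.  ]
rv [ 0.19 -0.47  0.67] euler [151.35   0.   131.9 ] axis [-0.36 -0.32  0.88]
tcp [540.52 287.11 213.81]
tcp [540.16 286.79 214.69]
```

```bash
python3 - <<'E'
from scipy.spatial.transform import Rotation as R
rv=(R.from_euler('xyz',[151.352,0,131.9],degrees=True)*R.from_euler('xyz',[180,0,92.6],degrees=True).inv()).as_rotvec(); print(rv/12)
E
```

```text
[ 0.01608527 -0.03931764  0.05594495]
```

```bash
python3 -m handwheel '[-5.4,16,3.45,0.0161,-0.0393,0.0559,-1, -5.4,16,3.45,0.0161,-0.0393,0.0559,-1, -5.4,16,3.45,0.0161,-0.0393,0.0559,-1, -5.4,16,3.45,0.0161,-0.0393,0.0559,-1, -5.4,16,3.45,0.0161,-0.0393,0.0559,-1, -5.4,16,3.45,0.0161,-0.0393,0.0559,-1, -5.4,16,3.45,0.0161,-0.0393,0.0559,-1, -5.4,16,3.45,0.0161,-0.0393,0.0559,-1, -5.4,16,3.45,0.0161,-0.0393,0.0559,-1, -5.4,16,3.45,0.0161,-0.0393,0.0559,-1, -5.4,16,3.45,0.0161,-0.0393,0.0559,-1, -5.4,16,3.45,0.0161,-0.0393,0.0559,-1, 0,0,0,0,0,0,-1, 0,0,0,0,0,0,-1, 0,0,0,0,0,0,-1]'; python3 - <<'E'
from h import *
from workcell import get_image
d={n:get_image(n) for n in('top','side')}; pickle.dump(d,open('im2.pkl','wb'))
c=lambda i,x,y:cv2.resize(i[y:y+120,x:x+80],None,fx=5,fy=5,interpolation=cv2.INTER_NEAREST)
cv2.imwrite('pics/camheld.png',np.hstack([c(d['top']['image'],155,170),c(d['side']['image'],235,245)])[:,:,::-1])
E
```

```text
t: 17.08
eef_pos: [518.1, 267.3, 266.5]
eef_rot: [151.4, -0.0, 131.8]
force: [-1.0, -0.2, -0.7]
opening: 0.293
grip_force: 59.6
```

View pics/camheld.png

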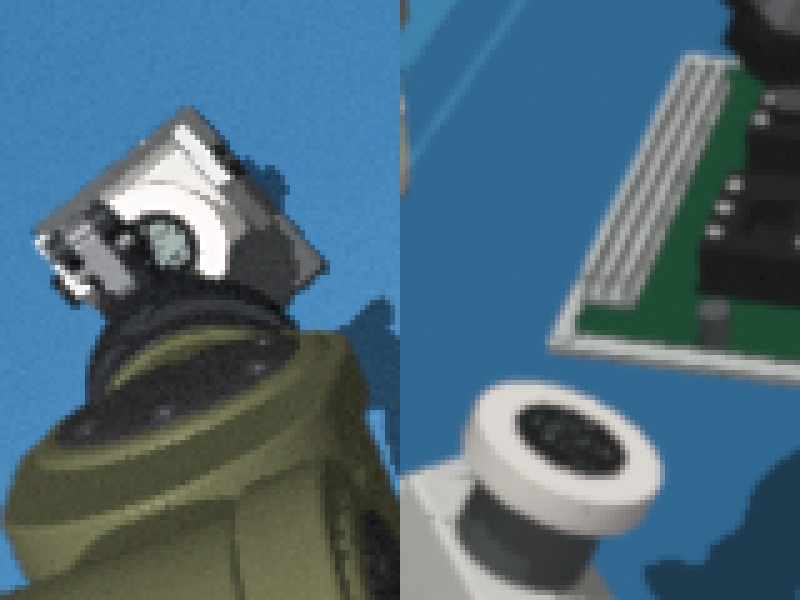

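The top crop shows the head and lens at top (187,219), partly behind the wrist. The relay is out of the side crop. I'll move in along the viewing axis and measure in the side view.

```bash
python3 -m handwheel '[5.35,4.9,-13.2,0,0,0,-1, 5.35,4.9,-13.2,0,0,0,-1, 5.35,4.9,-13.2,0,0,0,-1, 5.35,4.9,-13.1,0,0,0,-1, 0,0,0,0,0,0,-1, 0,0,0,0,0,0,-1, 0,0,0,0,0,0,-1]'; python3 - <<'E'
from h import *
from workcell import get_image,get_obs
o=get_obs();print(o['eef_pos'],o['eef_rot'])
d={n:get_image(n) for n in('top','side')}; pickle.dump(d,open('im3.pkl','wb'))
S=d['side']
a=np.array([-.3568,-.3202,.8776]); 
for k in(0,70,82,88,126): print(k,proj(S,np.array([574.6,318,129])+k*a))
i=S['image'][230:380,230:370]
cv2.imwrite('pics/fin.png',cv2.resize(i,None,fx=4,fy=4,interpolation=cv2.INTER_CUBIC)[:,:,::-1])
E
```

```text
t: 18.05
eef_pos: [539.5, 287.4, 215.0]
eef_rot: [151.3, -0.0, 131.9]
force: [-0.0, -0.1, -0.5]
opening: 0.289
grip_force: 59.5
[539.54628597 287.36262561 214.98104496] [ 1.51296426e+02 -1.00345988e-02  1.31850516e+02]
0 [269.00037319 331.94085519]
70 [287.78684731 292.83572324]
82 [291.11290682 285.91246982]
88 [292.78791465 282.42592552]
126 [303.58583047 259.95020492]
```

View pics/fin.png

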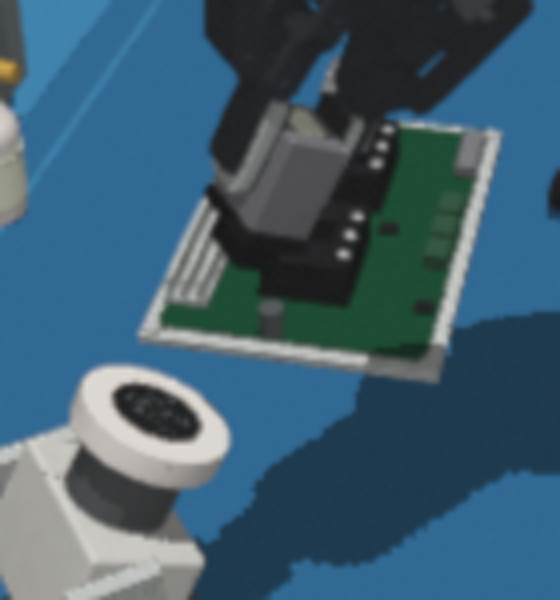

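Side view: the relay is held above the lens at side (303,275), with the lens at (269,333) and the foot dark against the socket behind. I'll compare the grey end face's corners with the intended pose.

```bash
python3 - <<'E'
from h import *
np.set_printoptions(precision=2,suppress=True)
S=pickle.load(open('im3.pkl','rb'))['side']
p=np.radians(41.9); a=np.array([-np.sin(.5)*np.cos(p),-np.sin(.5)*np.sin(p),np.cos(.5)]);yc=np.array([-np.sin(p),np.cos(p),0]);xc=np.cross(yc,a)
L=np.array([575.05,318.3,127.8])
P=lambda x,y,k:proj(S,L+x*xc+y*yc+k*a)
print('pred end face',[P(x,17,k) for x,k in((-13,88),(13,88),(13,126),(-13,126))],'mean',P(0,17,107),'label',P(0,0,126))
print('px per mm: x',P(1,17,107)-P(0,17,107),'y',P(0,18,107)-P(0,17,107),'a',P(0,17,108)-P(0,17,107))
print('sample',[S['image'][int(230+y/4),int(230+x/4)] for x,y in((285,195),(325,150),(268,170),(235,170),(350,130),(303,120),(300,243))])
for lo,hi in((70,115),(75,125),(60,110)):
    b=blobs(S['image'],(280,255,42,40),lambda h,r:(r.min(2)>lo)&(r.max(2)<hi)&(h[:,:,1]<50),40)
    for q in b[:2]: print(lo,hi,q[0],q[1],cv2.approxPolyDP(q[2].astype(np.float32),1.2,True)[:,0].tolist())
for q in blobs(S['image'],(295,252,22,14),lambda h,r:(r.min(2)>100)&(r[:,:,0]-r[:,:,2]>8),2): print('label',q[0],q[1])
E
```

```text
pred end face [array([304.81, 290.71]), array([289.92, 288.37]), array([301.01, 265.29]), array([315.87, 268.22])] mean [302.95 278.25] label [303.25 260.72]
px per mm: x [-0.57 -0.1 ] y [0.31 0.37] a [ 0.29 -0.6 ]
sample [array([79, 79, 82], dtype=uint8), array([94, 94, 98], dtype=uint8), array([91, 92, 95], dtype=uint8), array([43, 45, 47], dtype=uint8), array([80, 82, 82], dtype=uint8), array([117, 119, 107], dtype=uint8), array([37, 38, 39], dtype=uint8)]
70 115 [301.47 272.04] 683.78125 [[298.1875, 254.9375], [288.6875, 272.6875], [286.3125, 272.9375], [283.4375, 270.0625], [283.1875, 275.0625], [290.3125, 279.1875], [288.9375, 281.9375], [292.1875, 286.6875], [305.6875, 288.0625], [320.3125, 260.3125], [318.0625, 259.1875], [314.6875, 264.5625], [306.6875, 256.9375], [303.4375, 256.0625], [301.9375, 258.0625], [301.1875, 255.6875]]
75 125 [301.39 271.79] 634.0234375 [[297.9375, 255.3125], [288.8125, 272.6875], [286.1875, 273.0625], [283.4375, 270.3125], [283.8125, 274.6875], [286.6875, 277.9375], [291.4375, 278.0625], [289.1875, 282.1875], [291.9375, 286.3125], [304.8125, 287.4375], [306.8125, 284.3125], [305.1875, 286.4375], [304.3125, 284.9375], [307.8125, 282.8125], [320.1875, 260.3125], [318.1875, 259.4375], [314.8125, 264.8125], [303.5625, 256.1875], [302.0625, 261.4375], [299.9375, 262.3125], [301.4375, 256.3125]]
60 110 [301.47 272.16] 735.0234375 [[297.4375, 254.5625], [288.8125, 272.0625], [286.5625, 272.6875], [283.4375, 269.9375], [283.0625, 275.5625], [291.8125, 286.8125], [305.9375, 288.9375], [320.5625, 260.1875], [317.6875, 258.9375], [314.5625, 264.1875], [307.3125, 257.1875]]
label [305.59 260.15] 16.796875
```

```bash
python3 -m handwheel '[1,1,-1,0,0,0,-1, 0,0,0,0,0,0,-1, 0,0,0,0,0,0,-1, 0,0,0,0,0,0,-1, 0,0,0,0,0,0,-1, 0,0,0,0,0,0,-1]'; python3 - <<'E'
from workcell import get_obs
o=get_obs();print(o['eef_pos'],o['eef_rot'],abs(o['joint_velocities']).max())
E
```

```text
t: 18.9
eef_pos: [540.2, 288.2, 213.2]
eef_rot: [151.4, -0.0, 131.9]
force: [-0.1, 0.8, -1.1]
opening: 0.297
grip_force: 59.5
[540.20158549 288.23476451 213.18483576] [ 1.51361312e+02 -3.07318455e-02  1.31851848e+02] 0.08512561033560236
```

```bash
python3 -c "
from workcell import close_job;print(close_job())"
```

```text
the job is handed in; nothing more can be done
None
```

The job is handed in: the spare is fully home and released, and the suspect relay is held still in the gripper over the lens, foot towards the glass at 70 mm by my estimate (about 69 mm from the arm, 71 mm from the side camera before a final small shift).

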